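# Clamp a housing with a ratchet lever

## Robot

A 6-joint arm with a two-finger parallel gripper is mounted at the origin on the work surface. World frame = base frame: x ahead of the robot, y to its left, z up, the work surface at z = 0. Lengths are in mm, angles in rad, forces in N, time in s.
With the tool pointing down it reaches from about 275 to 750 mm from the base axis. Payload 10.2 kg.
Tool frame: the origin (TCP) lies between the finger pads; the fingertips stand 11 mm ahead of it and the grasp point (between the pads) lies 8 mm behind it; z points along the fingers, y is the direction in which the jaws open and shut (so a half turn about z gives the same grasp; the last joint's range is limited). The gripper opens to 88 mm and grips with 3 to 60 N. Pads are 18 mm wide; open, the fingers measure 123 mm over their backs; the gripper's body (75 mm by 187 mm) begins 45 mm behind the grasp point.
Start: joints at [0.934, 0.313, 1.498, -0, 1.331, -0.223], TCP at [211.111, 480.691, 249.72] pointing down, gripper open.
Joint ranges: [-2.94, 2.94], [-0.97, 2.17], [0.19, 2.56], [-1.23, 4.37], [0.02, 3.11], [-2.88, 2.88]. Speed limits (rad/s): [2.39, 2.39, 3.01, 3.14, 3.14, 3.14].

## Interface

Orientations are given as a 3x3 rotation matrix whose columns are the frame's x, y, z axes.
In Python, from rig import manip gives the robot as it stands.
- The arm moves only by the tool apply_moves, never from a script. Its arguments are lists of equal length, an entry for each row: "slide": the shift along the world's x, y, z in m, a list of three; "angular": the turn, a rotation vector about the world's x, y, z in degrees, a list of three; "gripper": the closure, from -1 (fully open) to 1 (shut). A call has 1 to 20 rows; each row shifts and turns the commanded pose from where the row before left it; what a row does not reach is not made up. A row lasts 1/10 s, in which the tool goes at most 50 mm and 8.59 degrees, less where a joint would pass 70% of its speed; a pose out of reach is approached as far as the arm can. A call is refused whole if a number of a shift passes 0.05 or a number of a turn 8.59, either way. A call with a gripper value outside its range is refused whole. The fingers move at their own pace and stop on an object; "grip_force" is the grip in N (left out, the last holds). Time passes only in rows, so rows that do not move let the fingers close. It gives the time, the measured TCP pose, the force and the opening at its end, in the units of the state.
- manip.observe(): the state, without advancing time (a new reading comes with each control period).
- manip.snapshot(name): name is "scene" or "side" or "wrist"; returns (picture, depth): 384x512x3 uint8, red, green, blue; 384x512 float32, mm along the optical axis (not along the pixel's ray), 0 where there is no reading.
- manip.camera_params(name): a dict with "fx", "fy", "cx", "cy" (pixels), "D" ([k1, k2, p1, p2, k3] as OpenCV has them; the pictures are not rectified), "rvec" (rotation vector, rad) and "tvec" (3), from world to camera coordinates, as OpenCV has them. Camera axes: x right, y down, z forward; pixel columns grow to the right and rows downward; lengths in mm; the calibration is good to about 2 mm. A picture is of the moment at which its call begins: read the wrist's pose just before it. camera_params takes no time and is no camera call; for the wrist camera it gives the pose at the moment of the call.
- manip.close_job(): hands the job in, once; it reports no verdict.
The state is a dict: "clock": time; "joint_pos": joint angles; "dq": joint speeds; "joint_torque": joint torques, N m; "ee_pos": TCP position; "tool_rot": TCP orientation; "ft_force": force on the tool from outside, world axes, zero at the start; "ft_torque": the same for the moment, N m; "width": finger opening in mm.
Only numpy, scipy, OpenCV 4.12 (cv2) and the standard library are available. Lean on these libraries where they do the work, as an engineer would, in place of code of your own. Each camera call takes 0.05 s, during which the arm holds its last target.

## Task

Clamp the aluminium housing on the fixture plate with the orange clamping lever, which tightens clockwise as seen from above: whenever a stud end stops it, lift the lever off its serrations, swing it back counter-clockwise past straight, let it drop in again and turn on. Stop when turning it on takes about 10 N of push at the red knob, so that the housing is held firmly but not strained. Leave the lever dropped fully home and let go, with the housing, reference sphere, ring gauge and hex driver where they stand.

Things in the scene. Friction and masses are not known exactly. Their poses are not given: they have to be found in the camera images.
- clamp: Blue riser block (34 x 150 x 64 mm) with T-shaped steel arm, 82 mm high, on the plate. Origin on the vertical screw axis, 16 to 19 mm above the table; z up; -x is where the lever points at joint 0 (towards the robot). Two stud ends, 12 mm diameter, at x -38 mm, y +58 and -58 mm, rise to 130 mm above the origin and stop the lever's arm on either side.
- axis (a point): point on the axis of screw and lever, fixed to the clamp, 124 mm above its origin: the height of the knob's centre when the lever is home and the screw as found; axes as the clamp's
- knob (a point): centre of the lever's red ball knob, 26 mm diameter, 110 mm from the axis, about 140 mm above the table when home. Its frame turns with the lever, -x outward along the arm. An orange arm, 13 mm thick, joins it to a hub of 44 mm diameter on the axis. Only the plate lies under the knob; the studs stay 25 mm clear of it. Reach it from above, fingers either side of the arm.
- lever (a joint): swing of the lever, rad: 0 straight, growing clockwise from above, the way that tightens; stopped at -0.81 and +0.81 by the studs. Found at about 0 or 0.52. Lifted, it swings almost freely; home, it turns the screw both ways. It drops in at every 0.524 rad (12 serrations); let go with teeth on or against teeth it stays 1 to 6 mm up until nudged a little on and eased off.
- lift (a joint): height of the lever above home, m: 0 home with the serrations engaged, 0.012 at its upper stop; the serrations are clear above 0.006. A spring pulls it down: lifting takes 7 to 11 N, weight included. Only partly home, it can slip a tooth under load. The lever also sinks with the screw, 10 mm per turn.
- screw (a joint): angle of the clamp screw, rad: 0 as found, growing as it tightens; follows the lever when that is home (0.05 to 0.15 rad of play and give), else stays where it is. Takes 1 to 2 N at the knob until the pad meets the lug, at 0.5 to 2.7 rad; from there the push rises slowly at first, then by 10 to 15 N per rad. It stays where it is left.
- pad: dark steel thrust pad under the screw, 24 mm diameter, 7 mm thick, not turning; found 1 to 4 mm above the lug. Origin on the axis, some 40 mm below the pad's underside. Push at the knob while turning = about 1.5 N + 1 N for every 11 N that the pad presses (a turning moment of 0.11 N m per N). Held still, it can read much less; a tight pinch turned with the lever hides part of it.
- housing: loose aluminium bearing housing, about 0.9 kg: round body 92 mm diameter, 62 mm tall, origin under its centre; a lug, 60 mm wide and about 40 mm tall, reaches 94 mm towards its -x, under the pad. Stands on the plate.
- fixture: aluminium fixture plate, 300 x 260 x 16 mm, fixed to the granite table; origin under its centre. The screw axis is 10 mm towards its -x side.
- sphere_stand: reference sphere, bystander: black stand, foot 72 mm diameter, slim post, white 25 mm ceramic ball on top, 137 mm tall in all; on the table beside the plate; origin under its foot
- ring_gauge: steel ring gauge, bystander: 60 mm outside, 36 mm bore, 22 mm tall, lying on a far corner of the plate; origin under its centre
- hex_driver: blue-handled hex driver, bystander, 170 mm long, lying on the table beside the plate; origin under its middle
Mind the look-alikes: they are no part of the job. Several things have the shape of the housing; the one meant has the colours described above.

How it is judged:
By the outcome, as a careful person would: the job done as asked, in the order asked, and still so for the second after the job is handed in, with the robot touching nothing.
It also fails if it takes over 72 s, if anything falls off the work surface, if the arm or the gripper's body presses on something with over 40 N, if the wrist force passes 120 N, or if a joint passes its speed limit or range.

## Working session

There is one attempt and no reset: what is moved stays moved. The work goes in short steps, Python scripts to look and compute and a tool call to move; the robot and the scene stay as the last step left them, time stands still between calls to the robot, and variables do not carry over. Pictures are saved under pics/ and viewed, and the job is handed in when it is done.

Besides the shell and the picture viewer there is one more tool, called as name(argument=value, ...) on one line, values as JSON. apply_moves: Moves the arm, as the interface text tells. Its arguments: {"type":"object","properties":{"slide":{"type":"array"},"angular":{"type":"array"},"gripper":{"type":"array"},"grip_force":{"type":"number"}},"required":["slide","angular","gripper"]}

```bash
mkdir -p pics; ls; python3 - <<'E'
from rig import manip
import cv2,numpy as np
s=manip.observe();print(s)
for n in("scene","side"):
    p,d=manip.snapshot(n);np.savez(f"pics/{n}0.npz",p=p,d=d)
    cv2.imwrite(f"pics/{n}0.png",cv2.cvtColor(p,cv2.COLOR_RGB2BGR));print(n,manip.camera_params(n))
E
```

```text
pics
{'clock': 0.0, 'joint_pos': array([ 9.33602522e-01,  3.13469554e-01,  1.49843312e+00, -9.80265274e-07,
        1.33099891e+00, -2.23403208e-01]), 'dq': array([-1.16605170e-03, -2.57654362e-05, -3.55257441e-04,  7.97804548e-04,
        7.81202642e-04,  5.27764958e-04]), 'joint_torque': array([-1.39706506e-03, -4.02219164e+01, -2.52265638e+01,  6.92576054e-02,
        3.52859194e-02, -9.84839653e-05]), 'ee_pos': array([210.96537187, 480.49551121, 249.15254854]), 'tool_rot': array([[-9.15603252e-01,  4.02082181e-01, -7.77970459e-04],
       [ 4.02082830e-01,  9.15602692e-01, -1.05264051e-03],
       [ 2.89063853e-04, -1.27660964e-03, -9.99999143e-01]]), 'ft_force': array([-0.08365266, -0.44880258,  1.03364021]), 'ft_torque': array([-0.00501251, -0.00841003, -0.03087403]), 'width': 87.80336068541767}
scene {'fx': 369.15365095125884, 'fy': 369.15365095125884, 'cx': 257.6426588193888, 'cy': 189.04459309719388, 'D': array([-0.02271433,  0.        ,  0.        ,  0.        ,  0.        ]), 'rvec': array([ 1.92041247,  1.31944446, -0.64122575]), 'tvec': array([-223.46048206, -194.13220135, 1482.67274424])}
side {'fx': 491.66265017566957, 'fy': 491.66265017566957, 'cx': 258.71208571543497, 'cy': 195.08979078304438, 'D': array([0.05471727, 0.        , 0.        , 0.        , 0.        ]), 'rvec': array([ 0.11941831, -2.8582845 ,  1.26838958]), 'tvec': array([ 497.25183111,   88.4586545 , 1474.24030001])}
```

View pics/scene0.png

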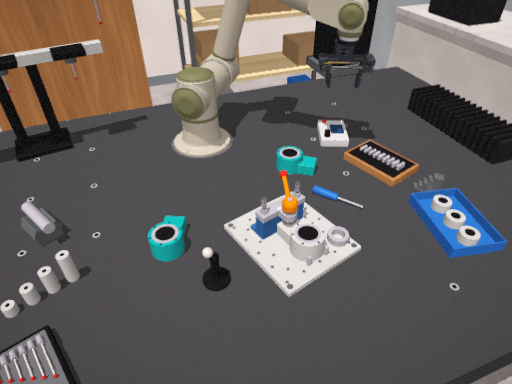

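View pics/side0.png

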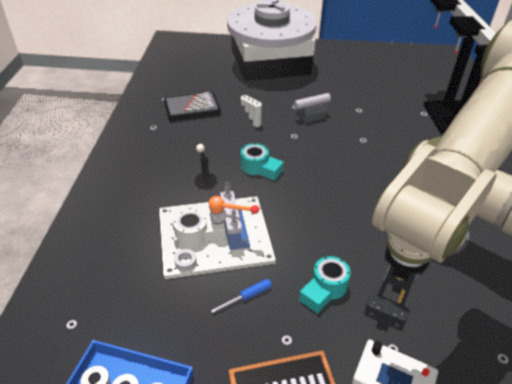

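The scene view shows the orange lever with its hub at (289,203) and red knob at (284,174). The aluminium housing is at (308,240), the sphere stand at (213,268), the ring gauge at (338,236) and the driver at (335,197). Look-alikes are the teal housings at (168,240) and (293,160), plus red bits on the white box at (322,121). In the side view the knob is at (255,209) and the hub at (216,204).

```bash
cat > h.py <<'E'
import cv2,numpy as np
from rig import manip
def cam(n,c=None):
    c=c or manip.camera_params(n);R=cv2.Rodrigues(np.array(c['rvec']))[0]
    K=np.array([[c['fx'],0,c['cx']],[0,c['fy'],c['cy']],[0,0,1.]])
    return dict(K=K,D=np.array(c['D']),R=R,t=np.array(c['tvec']).ravel())
def ray(C,uv):
    x=cv2.undistortPoints(np.array([[uv]],float),C['K'],C['D'])[0,0]
    return -C['R'].T@C['t'], C['R'].T@np.array([x[0],x[1],1.])
def onz(C,uv,z):
    o,d=ray(C,uv);return o+d*(z-o[2])/d[2]
def pt(C,uv,depth):
    o,d=ray(C,uv);return o+d*depth
def tri(C1,u1,C2,u2):
    o1,d1=ray(C1,u1);o2,d2=ray(C2,u2)
    s=np.linalg.lstsq(np.c_[d1,-d2],o2-o1,rcond=None)[0]
    a=o1+d1*s[0];b=o2+d2*s[1];return (a+b)/2,np.linalg.norm(a-b)
def proj(C,P):
    return cv2.projectPoints(np.atleast_2d(P).astype(float),cv2.Rodrigues(C['R'])[0],C['t'],C['K'],C['D'])[0][:,0]
def blobs(p,kind,roi=None):
    h=cv2.cvtColor(p,cv2.COLOR_RGB2HSV);H,S,V=cv2.split(h)
    if kind=='red': m=((H<4)|(H>172))&(S>170)&(V>90)
    if kind=='orange': m=(H>=5)&(H<20)&(S>170)&(V>120)
    m=m.astype(np.uint8)
    if roi: 
        k=np.zeros_like(m);k[roi[1]:roi[3],roi[0]:roi[2]]=1;m*=k
    n,l,s,c=cv2.connectedComponentsWithStats(m)
    return [(c[i].round(1).tolist(),s[i].tolist()) for i in range(1,n) if s[i][4]>8],m
E
python3 - <<'E'
from h import *
for n,roi in(("scene",(240,150,350,280)),("side",(150,170,290,290))):
    z=np.load(f"pics/{n}0.npz");p=z['p']
    for k in('red','orange'):print(n,k,blobs(p,k,roi)[0])
    x0,y0,x1,y1=roi
    cv2.imwrite(f"pics/{n}0c.png",cv2.cvtColor(cv2.resize(p[y0:y1,x0:x1],None,fx=4.2,fy=4.2,interpolation=cv2.INTER_CUBIC),cv2.COLOR_RGB2BGR))
E
```

```text
scene red [([282.6, 173.5], [279, 171, 9, 7, 39])]
scene orange [([288.4, 198.2], [282, 175, 16, 38, 290])]
side red [([254.1, 208.9], [251, 207, 7, 5, 27])]
side orange [([222.1, 204.8], [210, 197, 41, 13, 121])]
```

View pics/scene0c.png

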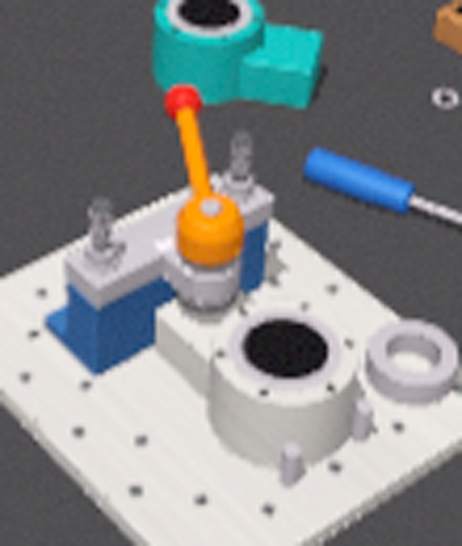

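View pics/side0c.png

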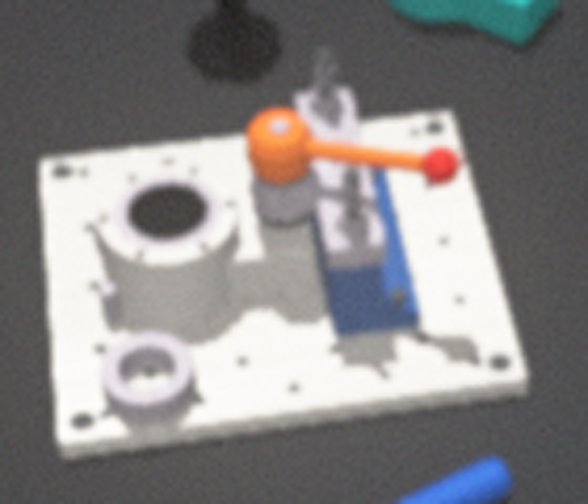

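```bash
python3 - <<'E'
from h import *
A=cam("scene");B=cam("side")
k,e=tri(A,(282.6,173.5),B,(254.1,208.9));print("knob",k.round(1),e)
h,e=tri(A,(289.8,205),B,(216.7,205.2));print("hub",h.round(1),e)
print(np.linalg.norm((k-h)[:2]),k-h)
cs=[onz(B,(150+u/4.2,170+v/4.2),16) for u,v in((40,158),(450,112),(525,385),(62,445))]
for c in cs:print(c.round(1))
for i in range(4):
    d=cs[(i+1)%4]-cs[i];print(np.linalg.norm(d).round(1),np.degrees(np.arctan2(d[1],d[0])).round(1))
print("centre",np.mean(cs,0))
# studs tops: side, scene
for su,sc in(((322,55),(98,205)),((357,165),(241,137))):
    print("stud",tri(A,(240+sc[0]/4.2,150+sc[1]/4.2),B,(150+su[0]/4.2,170+su[1]/4.2)))
# scene corners
g=cv2.cvtColor(np.load("pics/scene0.npz")['p'],cv2.COLOR_RGB2GRAY)
for uv in((225,229),(357,241),(291,285)):print(onz(A,uv,16).round(1))
# sphere
print("sphere",tri(A,(208,253),B,(200.5,148)))
E
```

```text
knob [502.3 127.9 144. ] 5.448311312674906
hub [608.3 101.2 120.7] 0.9954530205974064
109.27997614930558 [-105.97892203   26.65673035   23.28576677]
[797.  19.  16.]
[508.3 -58.   16. ]
[439.9 198.2  16. ]
[725.5 272.5  16. ]
298.8 -165.1
265.2 104.9
295.1 14.6
263.4 -74.2
centre [617.67996871 107.93005425  16.        ]
stud (array([587.69007125,  33.96964913, 145.69247719]), np.float64(3.6515707342768686))
stud (array([555.25200433, 144.63154214, 148.74144245]), np.float64(5.237506679636146))
[528.6 -63.2  16. ]
[707.6 266.8  16. ]
[775.9  32.5  16. ]
sphere (array([ 694.14791961, -148.17331293,  122.30300974]), np.float64(0.8465759251677404))
```

Plate yaw comes out at about 15° and the axis at about (608,101). The lever points along 166°, so it was found at about +0.52. The knob is at about (502,128,141), and the 109 mm radius checks against 110. The look-alikes are ruled out: this is the only orange lever with a red knob, and the only aluminium housing. I'll approach above the knob and confirm with the wrist camera.

apply_moves(slide=[[0.026,-0.032,0],[0.026,-0.032,0],[0.026,-0.032,0],[0.026,-0.032,0],[0.026,-0.032,0],[0.026,-0.032,0],[0.026,-0.032,0],[0.026,-0.032,0],[0.026,-0.032,0],[0.026,-0.032,0],[0.03,-0.033,0],[0,0,0]], angular=[[0,0,1],[0,0,1],[0,0,1],[0,0,1],[0,0,1],[0,0,1],[0,0,1],[0,0,1],[0,0,1],[0,0,0],[0,0,0],[0,0,0]], gripper=[-1,-1,-1,-1,-1,-1,-1,-1,-1,-1,-1,-1])

```text
clock: 1.3
ee_pos: [503.3, 124.3, 248.9]
tool_rot: [[-0.966, 0.258, -0.0], [0.258, 0.966, -0.001], [0.0, -0.001, -1.0]]
ft_force: [-0.6, -0.0, 1.1]
width: 88.0
```

```bash
python3 - <<'E'
from h import *
s=manip.observe();print(s['clock'],s['ee_pos'].round(1),s['tool_rot'].round(3).tolist(),s['ft_force'].round(2),s['joint_pos'].round(2))
C=cam("wrist");p,d=manip.snapshot("wrist");np.savez("pics/w1.npz",p=p,d=d,**C)
cv2.imwrite("pics/w1.png",cv2.cvtColor(p,cv2.COLOR_RGB2BGR))
for k in('red','orange'):
  for c,st in blobs(p,k)[0]: print(k,c,st,d[int(c[1]),int(c[0])], onz(C,c,141).round(1))
E
```

```text
1.3 [503.3 124.3 248.9] [[-0.966, 0.258, -0.0], [0.258, 0.966, -0.001], [0.0, -0.001, -1.0]] [-0.6  -0.03  1.06] [ 0.02  0.3   1.52 -0.    1.32 -1.29]
red [259.4, 187.7] [243, 172, 34, 32, 865] 241.35765 [502.7 126.  141. ]
orange [259.1, 272.2] [236, 203, 48, 115, 2496] 285.704 [574.5 106.9 141. ]
```

View pics/w1.png

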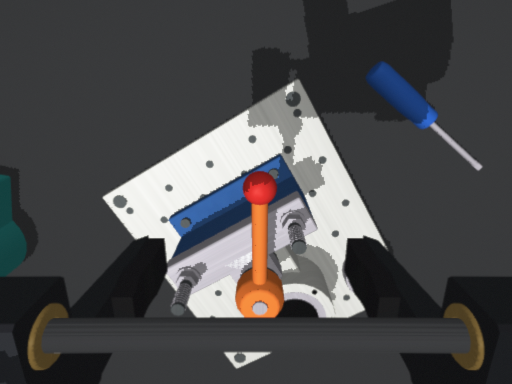

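The wrist view confirms it: red knob at (259,188), orange arm straight down to the hub at (259,308), both studs clear, and the jaws aligned across the arm. The knob is at about (502.7,126.3).

apply_moves(slide=[[-0.001,0.002,-0.04],[0,0,-0.04],[0,0,-0.035],[0,0,0],[0,0,0],[0,0,0],[0,0,0],[0,0,0],[0,0,0]], angular=[[0,0,0],[0,0,0],[0,0,0],[0,0,0],[0,0,0],[0,0,0],[0,0,0],[0,0,0],[0,0,0]], gripper=[-1,-1,-1,1,1,1,1,1,1], grip_force=35)

```text
clock: 2.25
ee_pos: [500.3, 129.7, 135.3]
tool_rot: [[-0.967, 0.254, 0.001], [0.254, 0.967, 0.0], [-0.001, 0.0, -1.0]]
ft_force: [-0.0, 1.0, -0.4]
width: 42.3
```

```bash
python3 - <<'E'
from h import *
s=manip.observe();print(s['clock'],s['ee_pos'].round(1),s['width'],s['ft_force'].round(2),s['ft_torque'].round(3))
C=cam("wrist");p,d=manip.snapshot("wrist")
cv2.imwrite("pics/w2.png",cv2.cvtColor(p,cv2.COLOR_RGB2BGR))
for k in('red','orange'):
  for c,st in blobs(p,k)[0]: print(k,c,st,d[int(c[1]),int(c[0])], onz(C,c,141).round(1))
E
```

```text
2.25 [500.3 129.7 135.3] 42.25134385231011 [-0.02  0.98 -0.35] [ 0.025  0.032 -0.019]
red [251.5, 281.1] [223, 252, 58, 59, 2703] 137.34552 [503.2 125.8 141. ]
orange [251.9, 313.5] [239, 308, 27, 10, 200] 148.61343 [520.1 121.5 141. ]
orange [252.2, 367.7] [240, 352, 25, 32, 764] 167.22833 [551.2 113.4 141. ]
```

View pics/w2.png

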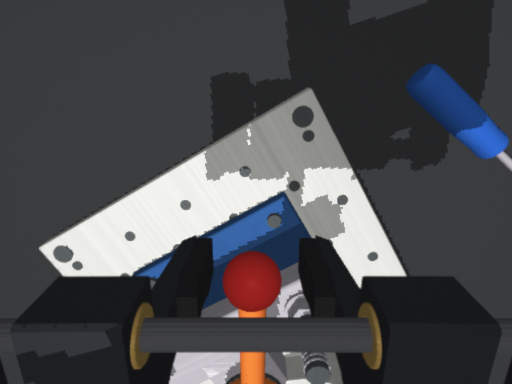

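Knob (251,281) sits between the fingers. The earlier reading was lag, so the tool is 3–4 mm off; I'll correct that while closing.

apply_moves(slide=[[0.003,-0.0037,-0.003],[0,0,0],[0,0,0],[0,0,0],[0,0,0]], angular=[[0,0,0],[0,0,0],[0,0,0],[0,0,0],[0,0,0]], gripper=[0,1,1,1,1])

```text
clock: 2.8
ee_pos: [503.1, 126.0, 131.7]
tool_rot: [[-0.967, 0.254, 0.0], [0.254, 0.967, -0.0], [-0.0, -0.0, -1.0]]
ft_force: [-0.3, -0.2, 0.5]
width: 22.8
```

apply_moves(slide=[[0,0,0],[0,0,0]], angular=[[0,0,0],[0,0,0]], gripper=[1,1])

```text
clock: 3.0
ee_pos: [503.1, 126.0, 131.7]
tool_rot: [[-0.967, 0.254, 0.0], [0.254, 0.967, -0.0], [-0.0, -0.0, -1.0]]
ft_force: [0.2, 0.3, -1.0]
width: 22.4
```

```bash
python3 - <<'E'
from h import *
s=manip.observe();print(s['clock'],s['ee_pos'].round(1),s['width'],s['ft_force'].round(2),s['ft_torque'].round(3))
C=cam("wrist");p,d=manip.snapshot("wrist")
cv2.imwrite("pics/w3.png",cv2.cvtColor(p,cv2.COLOR_RGB2BGR))
B=cam("side");q,_=manip.snapshot("side");print(proj(B,s['ee_pos']))
cv2.imwrite("pics/s3.png",cv2.cvtColor(cv2.resize(q[150:270,180:320],None,fx=5,fy=5,interpolation=cv2.INTER_CUBIC),cv2.COLOR_RGB2BGR))
E
```

```text
3.0 [503.1 126.  131.7] 22.442075635838204 [ 0.24  0.31 -1.02] [-0.064 -0.077  0.003]
[[254.53054061 211.00319765]]
```

View pics/w3.png

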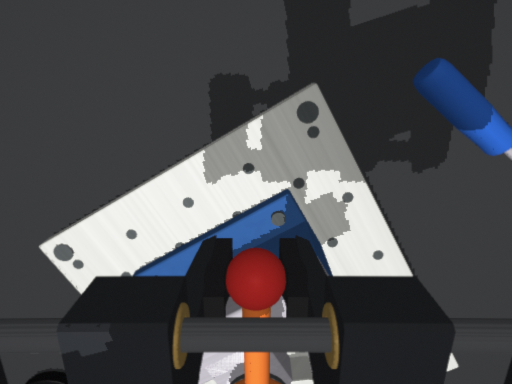

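View pics/s3.png

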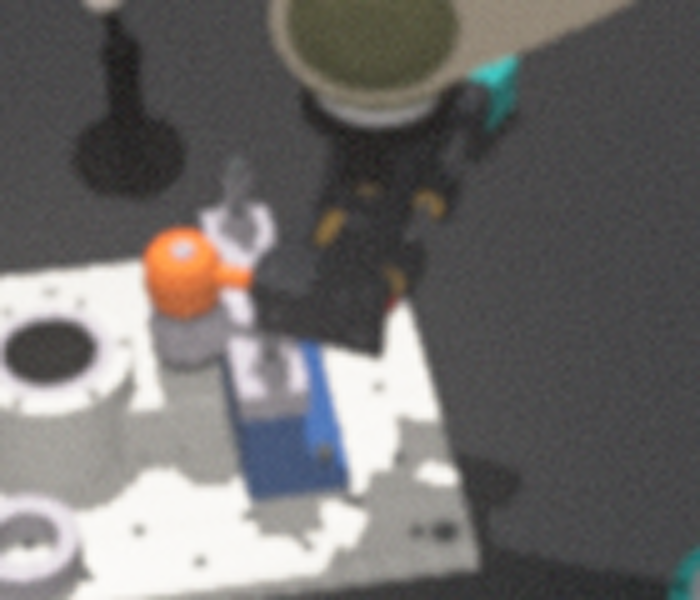

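```bash
python3 - <<'E'
from h import *
s=manip.observe();C=cam("wrist");e=s['ee_pos'];R=s['tool_rot']
o,d=ray(C,(257,189));print("cam",o-e,R.T@(o-e),R.T@(d))
for z in(-20,-8,0,11):print(z,proj(C,e+R@[0,0,z]))
print("ball at heights", [onz(C,(256,280),z).round(1) for z in(130,135,140,145,150)])
p,dep=manip.snapshot("wrist");print(dep[255:310:6,256])
c=blobs(p,'red')[0];print(c)
pp=pt(C,(256,280),dep[280,256]);print(pp, pp-e, R.T@(pp-e))
ys,xs=np.nonzero(blobs(p,'red')[1]);P=np.array([pt(C,(x,y),dep[y,x]) for x,y in zip(xs,ys) if dep[y,x]>0])
# sphere fit
A=np.c_[2*P,np.ones(len(P))];b=(P**2).sum(1);w=np.linalg.lstsq(A,b,rcond=None)[0];r=np.sqrt(w[3]+w[:3]@w[:3]);print("sphere",w[:3],r,R.T@(w[:3]-e))
from scipy.optimize import least_squares
f=least_squares(lambda c:np.linalg.norm(P-c,axis=1)-13,w[:3],loss='soft_l1');print(f.x,R.T@(f.x-e))
E
```

```text
cam [-82.05230883  20.27518286 133.90195164] [  84.50855385   -1.22189276 -133.90372804] [-0.32990924  0.00388579  0.94402727]
-20 [[258.57183126 294.20741976]]
-8 [[258.3619357 276.9117848]]
0 [[258.23938698 266.80752101]]
11 [[258.08947607 254.44105688]]
ball at heights [array([510.8, 122.9, 130. ]), array([507.5, 123.8, 135. ]), array([504.2, 124.6, 140. ]), array([500.9, 125.5, 145. ]), array([497.6, 126.4, 150. ])]
[137.40588 133.9041  133.03947 132.51283 131.30751 131.41045 131.75114
 131.79431 132.25874 137.16249]
[([255.4, 278.8], [226, 248, 60, 62, 2889])]
[495.59820495 126.87936505 152.97960261] [-7.51686815  0.89244394 21.25809203] [  7.49671664  -1.04545645 -21.2582337 ]
sphere [501.60806023 125.02308788 142.396605  ] 12.482796339191912 [  1.21272633  -1.31502218 -10.67509789]
[501.98503925 124.92336136 141.79780922] [  0.82279292  -1.31576797 -10.0762938 ]
```

```bash
python3 - <<'E'
from h import *
z=np.load("pics/w1.npz");C={k:z[k] for k in'KDRt'};p,d=z['p'],z['d']
m=blobs(p,'orange')[1];ys,xs=np.nonzero(m)
P=np.array([pt(C,(x,y),d[y,x]) for x,y in zip(xs,ys) if d[y,x]>0])
k=np.array([502.7,126.])
r=np.linalg.norm(P[:,:2]-k,axis=1)
for a in range(10,140,10):
    q=P[(r>=a)&(r<a+10)]
    if len(q):print(a,len(q),q.mean(0).round(1),q[:,2].max().round(1))
q=P[(r>75)];q=q[q[:,2]>q[:,2].max()-25];print(q.min(0),q.max(0))
# silver screw head centre
for uv in((259,308),(259.5,309)):
    print(d[308,259],pt(C,uv,d[308,259]),onz(C,uv,150))
E
```

```text
10 152 [517.5 122.1 145.1] 149.6
20 193 [518.9 121.2 169.8] 313.5
30 152 [536.2 117.3 142. ] 144.8
40 143 [546.1 114.7 140.3] 142.8
50 139 [555.9 112.2 138.7] 141.2
60 132 [565.6 109.6 137.1] 139.9
70 135 [575.4 106.8 135.2] 138.2
80 172 [585.4 103.5 133.1] 136.8
90 575 [593.8 101.5 136.6] 141.9
100 422 [602.7  99.2 138.4] 142.3
110 268 [613.2  97.3 139.7] 141.9
120 3 [621.6 106.9 139.2] 139.4
[574.14097878  78.31506618 117.35345275] [622.43107551 119.66367971 142.32250346]
289.817 [607.89114757  98.04801177 142.494062  ] [602.06877221  99.51412779 150.        ]
289.817 [608.78363793  98.25573588 142.7714843 ] [603.1431092   99.66304101 150.        ]
```

Tool at radius 108.8 mm, angle 165.1°. Axis about (608.3,98.1), top near z 142. Pinch holds, so I'll lift 9 mm.

apply_moves(slide=[[0,0,0.003],[0,0,0.003],[0,0,0.003],[0,0,0],[0,0,0]], angular=[[0,0,0],[0,0,0],[0,0,0],[0,0,0],[0,0,0]], gripper=[1,1,1,1,1])

```text
clock: 3.65
ee_pos: [503.1, 125.9, 140.5]
tool_rot: [[-0.967, 0.254, -0.0], [0.254, 0.967, -0.0], [0.0, -0.0, -1.0]]
ft_force: [4.0, -0.1, -9.3]
width: 22.8
```

```bash
cat > arc.py <<'E'
import sys,numpy as np
from rig import manip
ax=np.array([608.3,98.1])
def polar(p):
    v=np.array(p)[:2]-ax;return np.hypot(*v),np.degrees(np.arctan2(v[1],v[0]))%360
def st():
    s=manip.observe();r,a=polar(s['ee_pos']);t=np.radians(a);f=s['ft_force']
    R=s['tool_rot'];ya=np.degrees(np.arctan2(R[1,1],R[0,1]))%360
    print("t %.2f ee %s r %.1f ang %.1f q %.3f yaw %.1f w %.1f F %s  tang_cw(resist) %.2f rad %.2f T %s"%(s['clock'],s['ee_pos'].round(1),r,a,np.radians(195-a),ya+90,s['width'],f.round(1),-(f[:2]@[np.sin(t),-np.cos(t)]),f[:2]@[np.cos(t),np.sin(t)],s['ft_torque'].round(2)))
    return s
def arc(a0,a1,n,r=108.8):
    A=np.radians(np.linspace(a0,a1,n+1));P=ax+r*np.c_[np.cos(A),np.sin(A)]
    c=P[0].round(1)
    L=[]
    for p in P[1:]:
        d=(p-c).round(1);c=c+d;L.append([round(d[0]/1e3,4),round(d[1]/1e3,4),0])
    print(L,"dz",(a1-a0)/n)
if __name__=="__main__":
    st()
    if len(sys.argv)>1: arc(*map(float,sys.argv[1:3]),int(sys.argv[3]))
E
python3 arc.py 165.1 225.1 12
```

```text
t 3.65 ee [503.1 125.9 140.5] r 108.8 ang 165.2 q 0.520 yaw 165.3 w 22.8 F [ 4.  -0.1 -9.3]  tang_cw(resist) -0.94 rad -3.92 T [-0.07 -0.6  -0.02]
[[np.float64(-0.0021), np.float64(-0.0093), 0], [np.float64(-0.0012), np.float64(-0.0094), 0], [np.float64(-0.0004), np.float64(-0.0095), 0], [np.float64(0.0004), np.float64(-0.0095), 0], [np.float64(0.0013), np.float64(-0.0094), 0], [np.float64(0.0021), np.float64(-0.0092), 0], [np.float64(0.0028), np.float64(-0.0091), 0], [np.float64(0.0037), np.float64(-0.0088), 0], [np.float64(0.0044), np.float64(-0.0084), 0], [np.float64(0.0051), np.float64(-0.008), 0], [np.float64(0.0058), np.float64(-0.0075), 0], [np.float64(0.0064), np.float64(-0.007), 0]] dz 5.0
```

apply_moves(slide=[[-0.0021,-0.0093,0],[-0.0012,-0.0094,0],[-0.0004,-0.0095,0],[0.0004,-0.0095,0],[0.0013,-0.0094,0],[0.0021,-0.0092,0],[0.0028,-0.0091,0],[0.0037,-0.0088,0],[0.0044,-0.0084,0],[0.0051,-0.008,0],[0.0058,-0.0075,0],[0.0064,-0.007,0],[0,0,0],[0,0,0]], angular=[[0,0,5],[0,0,5],[0,0,5],[0,0,5],[0,0,5],[0,0,5],[0,0,5],[0,0,5],[0,0,5],[0,0,5],[0,0,5],[0,0,5],[0,0,0],[0,0,0]], gripper=[1,1,1,1,1,1,1,1,1,1,1,1,1,1])

```text
clock: 5.05
ee_pos: [532.1, 22.0, 140.6]
tool_rot: [[-0.704, -0.71, 0.002], [-0.71, 0.704, 0.002], [-0.003, 0.0, -1.0]]
ft_force: [8.5, 6.7, -9.3]
width: 23.1
```

```bash
cat > look.py <<'E'
from arc import *;from h import *
import sys
s=st();C=cam("wrist");p,dep=manip.snapshot("wrist")
cv2.imwrite(f"pics/{sys.argv[1]}.png",cv2.cvtColor(p,cv2.COLOR_RGB2BGR))
ys,xs=np.nonzero(blobs(p,'red')[1]);P=np.array([pt(C,(x,y),dep[y,x]) for x,y in zip(xs,ys) if 50<dep[y,x]<400])
from scipy.optimize import least_squares
f=least_squares(lambda c:np.linalg.norm(P-c,axis=1)-13,P.mean(0)-[0,0,10],loss='soft_l1')
print("ball",f.x.round(1),"tool",(s['tool_rot'].T@(f.x-s['ee_pos'])).round(1),"polar",polar(f.x),"q",np.radians(195-polar(f.x)[1]).round(3))
E
python3 look.py w4
```

```text
t 5.05 ee [532.1  22.  140.6] r 107.7 ang 225.0 q -0.523 yaw 225.3 w 23.1 F [ 8.5  6.7 -9.3]  tang_cw(resist) 1.26 rad -10.75 T [ 1.01 -1.18 -0.1 ]
ball [531.5  19.8 150.5] tool [ 2.  -1.1 -9.9] polar (np.float64(109.72025266948992), np.float64(225.5414379791877)) q -0.533
```

View pics/w4.png

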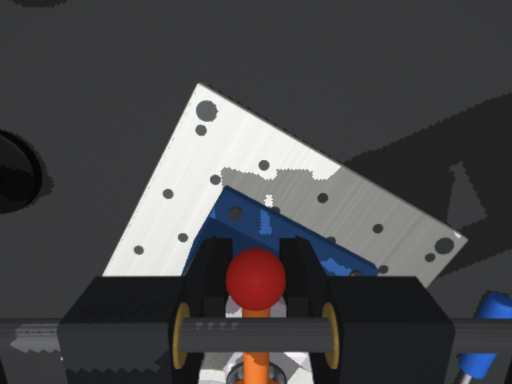

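apply_moves(slide=[[0.001,0.001,0],[0,0,0],[0,0,-0.003],[0,0,-0.003],[0,0,-0.003],[0,0,0],[0,0,0]], angular=[[0,0,0],[0,0,0],[0,0,0],[0,0,0],[0,0,0],[0,0,0],[0,0,0]], gripper=[1,1,1,1,1,1,1])

```text
clock: 5.8
ee_pos: [532.5, 21.9, 131.8]
tool_rot: [[-0.704, -0.711, 0.0], [-0.711, 0.704, -0.0], [-0.0, -0.0, -1.0]]
ft_force: [2.1, 2.3, -5.9]
width: 23.3
```

```bash
python3 look.py w5
```

```text
t 5.80 ee [532.5  21.9 131.8] r 107.5 ang 225.2 q -0.526 yaw 225.3 w 23.3 F [ 2.1  2.3 -5.9]  tang_cw(resist) -0.14 rad -3.08 T [ 0.27 -0.3  -0.09]
ball [531.7  19.5 141.7] tool [ 2.2 -1.1 -9.9] polar (np.float64(109.7323592070538), np.float64(225.71719995664012)) q -0.536
```

apply_moves(slide=[[0,0,-0.001],[0,0,0],[0,0,0]], angular=[[0,0,0],[0,0,0],[0,0,0]], gripper=[1,1,1])

```text
clock: 6.15
ee_pos: [532.8, 21.6, 131.6]
tool_rot: [[-0.704, -0.711, 0.001], [-0.711, 0.704, -0.001], [-0.001, -0.002, -1.0]]
ft_force: [-0.7, -1.8, 5.0]
width: 22.8
```

```bash
python3 look.py w6
```

```text
t 6.15 ee [532.8  21.6 131.6] r 107.5 ang 225.4 q -0.530 yaw 225.3 w 22.8 F [-0.7 -1.8  5. ]  tang_cw(resist) 0.71 rad 1.77 T [-0.13  0.11 -0.05]
ball [531.9  19.3 141.6] tool [  2.2  -1.  -10.1] polar (np.float64(109.74319758389268), np.float64(225.89118670048583)) q -0.539
```

Home again: the lever is on its bottom stop, ball z 141.6 as at the start. Turning on clockwise with a light pinch.

```bash
python3 - <<'E'
from arc import *
arc(225.3,190.3,7,107.6);arc(190.3,155.3,7,107.6)
E
```

```text
[[np.float64(-0.0064), np.float64(0.0069), 0], [np.float64(-0.0057), np.float64(0.0074), 0], [np.float64(-0.0051), np.float64(0.0079), 0], [np.float64(-0.0044), np.float64(0.0083), 0], [np.float64(-0.0036), np.float64(0.0087), 0], [np.float64(-0.0029), np.float64(0.0089), 0], [np.float64(-0.0021), np.float64(0.0092), 0]] dz -5.0
[[np.float64(-0.0012), np.float64(0.0093), 0], [np.float64(-0.0005), np.float64(0.0093), 0], [np.float64(0.0004), np.float64(0.0094), 0], [np.float64(0.0011), np.float64(0.0093), 0], [np.float64(0.002), np.float64(0.0092), 0], [np.float64(0.0028), np.float64(0.009), 0], [np.float64(0.0035), np.float64(0.0087), 0]] dz -5.0
```

apply_moves(slide=[[0,0,0.0005],[0,0,0],[-0.0064,0.0069,0],[-0.0057,0.0074,0],[-0.0051,0.0079,-0.0002],[-0.0044,0.0083,-0.0002],[-0.0036,0.0087,-0.0002],[-0.0029,0.0089,-0.0002],[-0.0021,0.0092,-0.0002]], angular=[[0,0,0],[0,0,0],[0,0,-5],[0,0,-5],[0,0,-5],[0,0,-5],[0,0,-5],[0,0,-5],[0,0,-5]], gripper=[1,1,1,1,1,1,1,1,1], grip_force=10)

```text
clock: 7.1
ee_pos: [501.8, 79.3, 130.5]
tool_rot: [[-0.985, -0.175, -0.001], [-0.175, 0.985, -0.001], [0.001, -0.0, -1.0]]
ft_force: [-2.5, -1.5, 6.4]
width: 23.9
```

```bash
python3 look.py w7
```

```text
t 7.10 ee [501.8  79.3 130.5] r 108.2 ang 190.0 q 0.087 yaw 190.1 w 23.9 F [-2.5 -1.5  6.4]  tang_cw(resist) 1.05 rad 2.74 T [-0.27  0.3   0.05]
ball [500.6  77.7 140.8] tool [  1.5  -1.4 -10.3] polar (np.float64(109.61441249221626), np.float64(190.70992291098247)) q 0.075
```

The screw follows (the ball sank 0.8–1 mm) and the push is about 1 N. Continuing.

apply_moves(slide=[[-0.0012,0.0093,0.0005],[-0.0005,0.0093,0],[0.0004,0.0094,-0.0001],[0.0011,0.0093,-0.0001],[0.002,0.0092,-0.0002],[0.0028,0.009,-0.0002],[0.0035,0.0087,-0.0001]], angular=[[0,0,-5],[0,0,-5],[0,0,-5],[0,0,-5],[0,0,-5],[0,0,-5],[0,0,-5]], gripper=[1,1,1,1,1,1,1])

```text
clock: 7.85
ee_pos: [509.4, 143.9, 129.6]
tool_rot: [[-0.907, 0.421, -0.003], [0.421, 0.907, -0.0], [0.003, -0.001, -1.0]]
ft_force: [-3.1, 0.9, 3.1]
width: 23.7
```

```bash
python3 look.py w8
```

```text
t 7.85 ee [509.4 143.9 129.6] r 109.0 ang 155.1 q 0.696 yaw 155.1 w 23.7 F [-3.1  0.9  3.1]  tang_cw(resist) 0.48 rad 3.18 T [-0.04  0.47  0.04]
ball [508.3 143.1 139.9] tool [  0.7  -1.2 -10.2] polar (np.float64(109.63489835774449), np.float64(155.75679939281522)) q 0.685
```

```bash
python3 - <<'E'
import numpy as np
P=np.array([[503.1,126.],[532.8,21.6],[501.8,79.3],[509.4,143.9]])
A=np.c_[2*P,np.ones(4)];w=np.linalg.lstsq(A,(P**2).sum(1),rcond=None)[0];print(w[:2],np.sqrt(w[2]+w[:2]@w[:2]))
for r in (109.5,110):
    from scipy.optimize import least_squares
    f=least_squares(lambda c:np.linalg.norm(P-c,axis=1)-r,w[:2]);print(r,f.x,f.fun)
import arc
arc.ax=f.x
print([arc.polar(p) for p in P])
E
```

```text
[608.49458293  99.50740707] 108.61816325209547
109.5 [609.46347723  99.7008906 ] [ 0.06656627 -0.06034606  0.07928941 -0.10959481]
110 [610.01207502  99.81051347] [ 0.07307114 -0.09736606  0.13870502 -0.15159326]
[(np.float64(110.07307114105424), np.float64(166.23570737487884)), (np.float64(109.90263394111308), np.float64(225.36806440358956)), (np.float64(110.13870502176586), np.float64(190.73252553916294)), (np.float64(109.84840673759489), np.float64(156.33635807301266))]
```

```bash
sed -i 's/ax=np.array.*/ax=np.array([609.,99.6])/' arc.py; python3 - <<'E'
from arc import *
s=st();r,a=polar(s['ee_pos']);arc(a,a+60,12,r);arc(a+60,a+30,6,r);arc(a+30,a,6,r)
E
```

```text
t 7.90 ee [509.9 144.8 129.6] r 109.0 ang 155.5 q 0.690 yaw 154.9 w 23.9 F [-3.4  1.8  1.2]  tang_cw(resist) -0.19 rad 3.87 T [ 0.16  0.58 -0.1 ]
[[np.float64(-0.0036), np.float64(-0.0088), 0], [np.float64(-0.0028), np.float64(-0.0091), 0], [np.float64(-0.002), np.float64(-0.0093), 0], [np.float64(-0.0011), np.float64(-0.0094), 0], [np.float64(-0.0004), np.float64(-0.0095), 0], [np.float64(0.0005), np.float64(-0.0095), 0], [np.float64(0.0013), np.float64(-0.0094), 0], [np.float64(0.0022), np.float64(-0.0093), 0], [np.float64(0.0029), np.float64(-0.009), 0], [np.float64(0.0037), np.float64(-0.0088), 0], [np.float64(0.0045), np.float64(-0.0084), 0], [np.float64(0.0051), np.float64(-0.0079), 0]] dz 5.0
[[np.float64(-0.0051), np.float64(0.0079), 0], [np.float64(-0.0045), np.float64(0.0084), 0], [np.float64(-0.0037), np.float64(0.0088), 0], [np.float64(-0.0029), np.float64(0.009), 0], [np.float64(-0.0022), np.float64(0.0093), 0], [np.float64(-0.0013), np.float64(0.0094), 0]] dz -5.0
[[np.float64(-0.0005), np.float64(0.0095), 0], [np.float64(0.0004), np.float64(0.0095), 0], [np.float64(0.0011), np.float64(0.0094), 0], [np.float64(0.002), np.float64(0.0093), 0], [np.float64(0.0028), np.float64(0.0091), 0], [np.float64(0.0036), np.float64(0.0088), 0]] dz -5.0
```

apply_moves(slide=[[0,0,0],[0,0,0],[0,0,0.003],[0,0,0.003],[0,0,0.003],[0,0,0.001],[0,0,0]], angular=[[0,0,0],[0,0,0],[0,0,0],[0,0,0],[0,0,0],[0,0,0],[0,0,0]], gripper=[1,1,1,1,1,1,1], grip_force=35)

```text
clock: 8.6
ee_pos: [509.4, 143.4, 139.4]
tool_rot: [[-0.909, 0.418, -0.003], [0.418, 0.909, 0.0], [0.003, -0.001, -1.0]]
ft_force: [-4.6, 3.4, -10.1]
width: 23.1
```

apply_moves(slide=[[-0.0036,-0.0088,0],[-0.0028,-0.0091,0],[-0.002,-0.0093,0],[-0.0011,-0.0094,0],[-0.0004,-0.0095,0],[0.0005,-0.0095,0],[0.0013,-0.0094,0],[0.0022,-0.0093,0],[0.0029,-0.009,0],[0.0037,-0.0088,0],[0.0045,-0.0084,0],[0.0051,-0.0079,0],[0,0,0],[0,0,0]], angular=[[0,0,5],[0,0,5],[0,0,5],[0,0,5],[0,0,5],[0,0,5],[0,0,5],[0,0,5],[0,0,5],[0,0,5],[0,0,5],[0,0,5],[0,0,0],[0,0,0]], gripper=[1,1,1,1,1,1,1,1,1,1,1,1,1,1])

```text
clock: 10.0
ee_pos: [521.0, 35.0, 139.9]
tool_rot: [[-0.817, -0.577, 0.001], [-0.577, 0.817, 0.0], [-0.001, -0.0, -1.0]]
ft_force: [4.5, 3.6, -11.1]
width: 22.8
```

```bash
python3 look.py w9
```

```text
t 10.00 ee [521.   35.  139.9] r 109.1 ang 216.3 q -0.372 yaw 215.2 w 22.8 F [  4.5   3.6 -11.1]  tang_cw(resist) -0.29 rad -5.76 T [ 0.55 -0.5   0.13]
ball [520.   33.  149.9] tool [ 2.  -1.1 -9.9] polar (np.float64(111.15404937575632), np.float64(216.82882035562497)) q -0.381
```

apply_moves(slide=[[0.0003,0.0003,-0.003],[0,0,-0.003],[0,0,-0.003],[0,0,-0.0015],[0,0,0],[0,0,0]], angular=[[0,0,0],[0,0,0],[0,0,0],[0,0,0],[0,0,0],[0,0,0]], gripper=[1,1,1,1,1,1])

```text
clock: 10.65
ee_pos: [521.0, 35.2, 129.8]
tool_rot: [[-0.816, -0.578, 0.0], [-0.578, 0.816, -0.0], [-0.0, -0.0, -1.0]]
ft_force: [-0.2, 0.9, -3.8]
width: 22.8
```

```bash
python3 look.py w10
```

```text
t 10.65 ee [521.   35.2 129.8] r 109.1 ang 216.2 q -0.370 yaw 215.3 w 22.8 F [-0.2  0.9 -3.8]  tang_cw(resist) -0.81 rad -0.36 T [0.17 0.02 0.13]
ball [520.   33.1 139.8] tool [  2.1  -1.1 -10. ] polar (np.float64(111.15427267465883), np.float64(216.76473379516864)) q -0.38
```

apply_moves(slide=[[0,0,-0.0005],[0,0,0],[-0.0051,0.0079,0],[-0.0045,0.0084,-0.0001],[-0.0037,0.0088,-0.0001],[-0.0029,0.009,-0.0001],[-0.0022,0.0093,-0.0001],[-0.0013,0.0094,-0.0001]], angular=[[0,0,0],[0,0,0],[0,0,-5],[0,0,-5],[0,0,-5],[0,0,-5],[0,0,-5],[0,0,-5]], gripper=[1,1,1,1,1,1,1,1], grip_force=10)

```text
clock: 11.5
ee_pos: [500.5, 88.1, 128.8]
tool_rot: [[-0.996, -0.088, -0.001], [-0.088, 0.996, -0.001], [0.002, -0.001, -1.0]]
ft_force: [-5.0, -2.6, 2.2]
width: 23.5
```

```bash
python3 look.py w11
```

```text
t 11.50 ee [500.5  88.1 128.8] r 109.1 ang 186.1 q 0.156 yaw 185.1 w 23.5 F [-5.  -2.6  2.2]  tang_cw(resist) 2.06 rad 5.30 T [-0.3   0.73 -0.12]
ball [499.3  86.6 139. ] tool [  1.4  -1.4 -10.2] polar (np.float64(110.49358614583564), np.float64(186.7791084041275)) q 0.143
```

apply_moves(slide=[[-0.0005,0.0095,0],[0.0004,0.0095,-0.0002],[0.0011,0.0094,-0.0002],[0.002,0.0093,-0.0001],[0.0028,0.0091,-0.0001]], angular=[[0,0,-5],[0,0,-5],[0,0,-5],[0,0,-5],[0,0,-5]], gripper=[1,1,1,1,1])

```text
clock: 12.05
ee_pos: [506.1, 135.4, 128.1]
tool_rot: [[-0.94, 0.341, -0.002], [0.341, 0.94, 0.0], [0.002, -0.001, -1.0]]
ft_force: [-6.3, 0.1, 2.4]
width: 23.6
```

```bash
python3 look.py w12;python3 - <<'E'
from arc import *
s=st();r,a=polar(s['ee_pos']);arc(a,151.5,3,r)
E
```

```text
t 12.05 ee [506.1 135.4 128.1] r 108.9 ang 160.8 q 0.597 yaw 160.1 w 23.6 F [-6.3  0.1  2.4]  tang_cw(resist) 1.97 rad 6.01 T [-0.01  0.88 -0.12]
ball [504.9 134.5 138.4] tool [  0.9  -1.3 -10.3] polar (np.float64(109.81876160720644), np.float64(161.49364220468559)) q 0.585
t 12.10 ee [506.5 136.4 128.1] r 108.9 ang 160.3 q 0.606 yaw 159.8 w 23.9 F [-5.5 -0.   1.9]  tang_cw(resist) 1.87 rad 5.15 T [ 0.16  0.78 -0.15]
[[np.float64(0.002), np.float64(0.0052), 0], [np.float64(0.0023), np.float64(0.005), 0], [np.float64(0.0025), np.float64(0.005), 0]] dz -2.918540408696136
```

apply_moves(slide=[[0.003,0.009,-0.0001],[0,0,0],[0,0,0],[0,0,0],[0,0,0.003],[0,0,0.003],[0,0,0.003],[0,0,0.001],[0,0,0]], angular=[[0,0,-5],[0,0,0],[0,0,0],[0,0,0],[0,0,0],[0,0,0],[0,0,0],[0,0,0],[0,0,0]], gripper=[1,1,1,1,1,1,1,1,1], grip_force=35)

```text
clock: 13.0
ee_pos: [509.6, 143.9, 137.5]
tool_rot: [[-0.909, 0.418, -0.001], [0.418, 0.909, -0.0], [0.001, -0.001, -1.0]]
ft_force: [-3.3, 0.3, -9.7]
width: 22.5
```

```bash
python3 look.py w13
```

```text
t 13.00 ee [509.6 143.9 137.5] r 108.8 ang 156.0 q 0.681 yaw 155.3 w 22.5 F [-3.3  0.3 -9.7]  tang_cw(resist) 1.09 rad 3.10 T [ 0.13  0.45 -0.1 ]
ball [508.3 143.1 147.5] tool [  0.8  -1.2 -10. ] polar (np.float64(109.67464086233586), np.float64(156.63169307394315)) q 0.67
```

apply_moves(slide=[[-0.0036,-0.0088,0],[-0.0028,-0.0091,0],[-0.002,-0.0093,0],[-0.0011,-0.0094,0],[-0.0004,-0.0095,0],[0.0005,-0.0095,0],[0.0013,-0.0094,0],[0.0022,-0.0093,0],[0.0029,-0.009,0],[0.0037,-0.0088,0],[0.0045,-0.0084,0],[0.0051,-0.0079,0],[0,0,0],[0.0003,0.0003,-0.003],[0,0,-0.003],[0,0,-0.003],[0,0,-0.0015],[0,0,0],[0,0,0]], angular=[[0,0,5],[0,0,5],[0,0,5],[0,0,5],[0,0,5],[0,0,5],[0,0,5],[0,0,5],[0,0,5],[0,0,5],[0,0,5],[0,0,5],[0,0,0],[0,0,0],[0,0,0],[0,0,0],[0,0,0],[0,0,0],[0,0,0]], gripper=[1,1,1,1,1,1,1,1,1,1,1,1,1,1,1,1,1,1,1])

```text
clock: 14.95
ee_pos: [520.9, 35.6, 128.0]
tool_rot: [[-0.816, -0.578, 0.001], [-0.578, 0.816, -0.001], [-0.001, -0.001, -1.0]]
ft_force: [-1.9, -3.2, 3.3]
width: 22.8
```

```bash
python3 look.py w14
```

```text
t 14.95 ee [520.9  35.6 128. ] r 108.9 ang 216.0 q -0.366 yaw 215.3 w 22.8 F [-1.9 -3.2  3.3]  tang_cw(resist) 1.47 rad 3.39 T [-0.19  0.43 -0.04]
ball [519.7  33.4 138.1] tool [  2.3  -1.2 -10.1] polar (np.float64(111.18572788367268), np.float64(216.5661654393633)) q -0.376
```

Home again. From here I push with the fingers slightly open, so the reading is the true push.

apply_moves(slide=[[0,0,0],[0,0,0],[-0.0051,0.0079,0],[-0.0045,0.0084,0],[-0.0037,0.0088,-0.0002],[-0.0029,0.009,-0.0002],[-0.0022,0.0093,-0.0002]], angular=[[0,0,0],[0,0,0],[0,0,-5],[0,0,-5],[0,0,-5],[0,0,-5],[0,0,-5]], gripper=[0.3,0.3,0.3,0.3,0.3,0.3,0.3])

```text
clock: 15.7
ee_pos: [502.3, 79.5, 126.8]
tool_rot: [[-0.985, -0.175, 0.001], [-0.175, 0.985, -0.0], [-0.001, -0.0, -1.0]]
ft_force: [-0.5, -1.6, 0.1]
width: 30.8
```

```bash
python3 look.py w15;python3 - <<'E'
from arc import *
s=st()
for a in range(191,150,-5):
  arc(a,a-5,2,109)
E
```

```text
t 15.70 ee [502.3  79.5 126.8] r 108.6 ang 190.7 q 0.075 yaw 190.1 w 30.8 F [-0.5 -1.6  0.1]  tang_cw(resist) 1.49 rad 0.75 T [-0.23 -0.01 -0.03]
ball [501.2  74.5 137.5] tool [  1.9  -4.7 -10.7] polar (np.float64(110.6498568737571), np.float64(193.09880911944825)) q 0.033
t 15.75 ee [502.   80.6 126.8] r 108.7 ang 190.1 q 0.086 yaw 189.9 w 30.9 F [0.1 1.1 1.1]  tang_cw(resist) -1.06 rad -0.31 T [-0.02  0.04 -0.  ]
[[np.float64(-0.0008), np.float64(0.0047), 0], [np.float64(-0.0006), np.float64(0.0047), 0]] dz -2.5
[[np.float64(-0.0004), np.float64(0.0047), 0], [np.float64(-0.0002), np.float64(0.0048), 0]] dz -2.5
[[np.float64(0.0), np.float64(0.0048), 0], [np.float64(0.0003), np.float64(0.0047), 0]] dz -2.5
[[np.float64(0.0004), np.float64(0.0047), 0], [np.float64(0.0006), np.float64(0.0048), 0]] dz -2.5
[[np.float64(0.0009), np.float64(0.0046), 0], [np.float64(0.001), np.float64(0.0047), 0]] dz -2.5
[[np.float64(0.0013), np.float64(0.0046), 0], [np.float64(0.0014), np.float64(0.0045), 0]] dz -2.5
[[np.float64(0.0017), np.float64(0.0044), 0], [np.float64(0.0018), np.float64(0.0044), 0]] dz -2.5
[[np.float64(0.0021), np.float64(0.0043), 0], [np.float64(0.0022), np.float64(0.0042), 0]] dz -2.5
[[np.float64(0.0024), np.float64(0.0042), 0], [np.float64(0.0025), np.float64(0.004), 0]] dz -2.5
```

apply_moves(slide=[[-0.0008,0.0047,0],[-0.0006,0.0047,-0.0001],[-0.0004,0.0047,-0.0001],[-0.0002,0.0048,0],[0,0.0048,-0.0001],[0.0003,0.0047,-0.0001]], angular=[[0,0,-2.5],[0,0,-2.5],[0,0,-2.5],[0,0,-2.5],[0,0,-2.5],[0,0,-2.5]], gripper=[0.3,0.3,0.3,0.3,0.3,0.3])

```text
clock: 16.35
ee_pos: [500.7, 107.2, 126.4]
tool_rot: [[-0.997, 0.082, 0.0], [0.082, 0.997, -0.001], [-0.0, -0.001, -1.0]]
ft_force: [-1.1, -4.4, 1.8]
width: 30.7
```

```bash
python3 look.py w16
```

```text
t 16.35 ee [500.7 107.2 126.4] r 108.6 ang 176.0 q 0.332 yaw 175.3 w 30.7 F [-1.1 -4.4  1.8]  tang_cw(resist) 4.50 rad 0.76 T [-0.61  0.2   0.06]
ball [498.8 102.5 137.2] tool [  1.5  -4.9 -10.8] polar (np.float64(110.25697441962355), np.float64(178.48967657534175)) q 0.288
```

apply_moves(slide=[[0.0004,0.0047,-0.0001],[0.0006,0.0048,0],[0.0009,0.0046,-0.0001]], angular=[[0,0,-2.5],[0,0,-2.5],[0,0,-2.5]], gripper=[0.3,0.3,0.3])

```text
clock: 16.7
ee_pos: [502.6, 121.1, 126.2]
tool_rot: [[-0.978, 0.211, 0.0], [0.211, 0.978, -0.001], [-0.0, -0.001, -1.0]]
ft_force: [-2.6, -5.9, 2.8]
width: 30.9
```

```bash
python3 arc.py
```

```text
t 16.70 ee [502.6 121.1 126.2] r 108.5 ang 168.6 q 0.461 yaw 167.8 w 30.9 F [-2.6 -5.9  2.8]  tang_cw(resist) 6.28 rad 1.40 T [-0.81  0.2  -0.04]
```

Contact made: the push is 6.3 N and rising at about 14 N/rad. That leaves roughly 0.26 rad, with the end still short of the stud.

apply_moves(slide=[[0.001,0.0047,0],[0.0013,0.0046,-0.0001],[0.0014,0.0045,0]], angular=[[0,0,-2.5],[0,0,-2.5],[0,0,-2.5]], gripper=[0.3,0.3,0.3])

```text
clock: 17.0
ee_pos: [506.3, 134.7, 126.1]
tool_rot: [[-0.942, 0.337, -0.0], [0.337, 0.942, -0.001], [-0.0, -0.001, -1.0]]
ft_force: [-1.5, -7.0, 1.2]
width: 31.0
```

```bash
python3 look.py w17
```

```text
t 17.00 ee [506.3 134.7 126.1] r 108.6 ang 161.1 q 0.591 yaw 160.3 w 31.0 F [-1.5 -7.   1.2]  tang_cw(resist) 7.13 rad -0.85 T [-0.99  0.23 -0.02]
ball [503.6 130.5 137. ] tool [  1.1  -4.9 -10.9] polar (np.float64(109.84132639790879), np.float64(163.64527943522157)) q 0.547
```

apply_moves(slide=[[0.0017,0.0044,0],[0.0018,0.0044,-0.0001],[0.0021,0.0043,0]], angular=[[0,0,-2.5],[0,0,-2.5],[0,0,-2.5]], gripper=[0.3,0.3,0.3])

```text
clock: 17.35
ee_pos: [511.7, 147.7, 125.9]
tool_rot: [[-0.89, 0.456, -0.001], [0.456, 0.89, -0.002], [-0.0, -0.002, -1.0]]
ft_force: [-3.7, -8.0, 2.9]
width: 30.5
```

```bash
python3 look.py w18
```

```text
t 17.35 ee [511.7 147.7 125.9] r 108.5 ang 153.7 q 0.721 yaw 152.8 w 30.5 F [-3.7 -8.   2.9]  tang_cw(resist) 8.81 rad -0.25 T [-1.1   0.39  0.04]
ball [508.6 143.8 136.8] tool [  1.   -4.9 -10.9] polar (np.float64(109.68989636357286), np.float64(156.23137074379358)) q 0.677
```

View pics/w18.png

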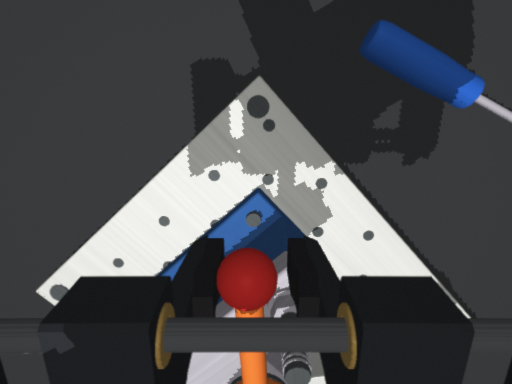

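8.8 N with about 0.12 rad left to the stud. Two more small steps.

apply_moves(slide=[[0.0022,0.0042,0],[0.0024,0.0042,-0.0001]], angular=[[0,0,-2.5],[0,0,-2.5]], gripper=[0.3,0.3])

```text
clock: 17.6
ee_pos: [516.2, 155.9, 125.8]
tool_rot: [[-0.847, 0.532, -0.001], [0.532, 0.847, -0.002], [0.0, -0.002, -1.0]]
ft_force: [-3.2, -10.2, 3.6]
width: 30.9
```

```bash
python3 look.py w19
```

```text
t 17.60 ee [516.2 155.9 125.8] r 108.6 ang 148.7 q 0.807 yaw 147.9 w 30.9 F [ -3.2 -10.2   3.6]  tang_cw(resist) 10.37 rad -2.56 T [-1.29  0.47  0.06]
ball [512.9 152.3 136.7] tool [  0.8  -4.9 -10.9] polar (np.float64(109.56077679641868), np.float64(151.26496984476583)) q 0.763
```

10.4 N while turning, and a fit through the readings gives about 10 N. The sink matches the screw angle, so the lever is home. Opening and withdrawing upward.

apply_moves(slide=[[0,0,0],[0,0,0],[0,0,0],[0,0,0.01],[0,0,0.03],[0,0,0.04],[0,0,0.04],[0,0,0],[0,0,0]], angular=[[0,0,0],[0,0,0],[0,0,0],[0,0,0],[0,0,0],[0,0,0],[0,0,0],[0,0,0],[0,0,0]], gripper=[-0.3,-0.3,-0.3,-0.3,-0.3,-0.3,-0.3,-0.3,-0.3])

```text
clock: 18.55
ee_pos: [516.3, 157.1, 246.6]
tool_rot: [[-0.846, 0.533, 0.002], [0.533, 0.846, 0.0], [-0.001, 0.001, -1.0]]
ft_force: [-0.8, 0.1, 0.2]
width: 57.5
```

```bash
python3 look.py w20; python3 - <<'E'
from h import *
for n,(x0,y0,x1,y1) in(("scene",(180,140,370,290)),("side",(150,130,290,290))):
    p,d=manip.snapshot(n)
    o=np.load(f"pics/{n}0.npz")['p']
    f=lambda q:cv2.resize(q[y0:y1,x0:x1],None,fx=2.1,fy=2.1,interpolation=cv2.INTER_CUBIC)
    cv2.imwrite(f"pics/{n}F.png",cv2.cvtColor(np.hstack([f(o),f(p)]),cv2.COLOR_RGB2BGR))
E
```

```text
t 18.55 ee [516.3 157.1 246.6] r 109.1 ang 148.2 q 0.817 yaw 147.8 w 57.5 F [-0.8  0.1  0.2]  tang_cw(resist) 0.29 rad 0.70 T [ 0.02  0.02 -0.01]
ball [510.6 147.4 136.7] tool [ -0.2 -11.4 109.9] polar (np.float64(109.41610774028169), np.float64(154.1138960240149)) q 0.714
```

View pics/w20.png

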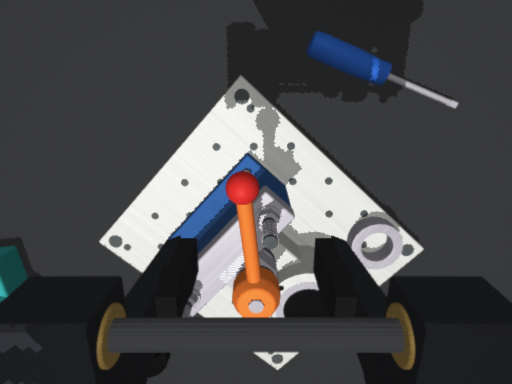

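View pics/sceneF.png

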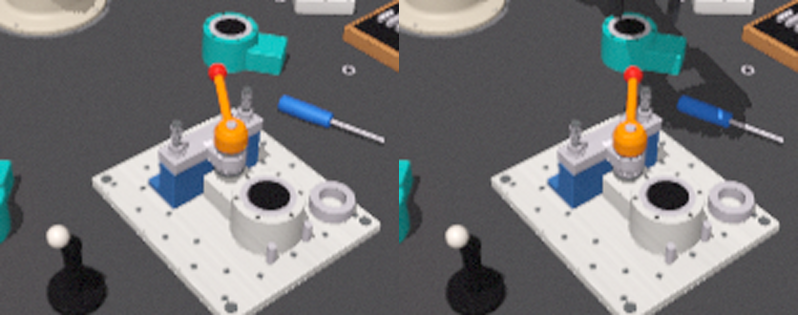

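View pics/sideF.png

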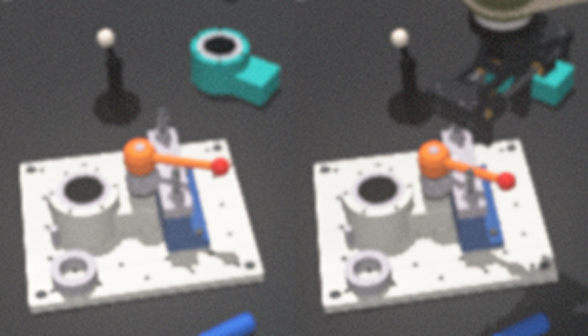

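The lever relaxed by its play (about 0.05 rad) but stays down: ball z is 136.7, the same as under load. Housing, ring, sphere and driver match the "before" pictures. Handing in.

```bash
python3 -c "
from rig import manip
print(manip.close_job())"
```

```text
the job is handed in; nothing more can be done
None
```

The housing is clamped, and the last push measured at the knob while turning was 10.4 N. I handed the job in at about 19 s of the 72 s allowed.

**What I did:** The lever was found at about +0.52 rad. I lifted it and swung it back two teeth three times, and it dropped home each time. Over the strokes the lever turned about 3.4 rad clockwise. The last stroke was pushed with the fingers slightly open, so no pinch hid part of the force.

**Push readings on the last stroke:** 4.5, 6.3, 7.1, 8.8 and 10.4 N. Each reading has about 1 N of noise, and the last step rose a little more than the trend. A straight line through all five gives about 10 N at the end.

**Last checks:**
- **Lever:** The knob sank about 5.1 mm, against 5.3–5.4 mm expected for that much turning. Its height stayed at 136.7 mm after release, so the lever is home. On letting go it relaxed about 0.05 rad, within its stated play and give. It stopped at about 0.76 rad, just short of the stud at 0.81.
- **Other things:** In the before and after views I saw no movement of the housing, reference sphere, ring gauge or hex driver. The gripper is clear above the lever and the wrist reads about zero force.

**Disagreement:** The fingers read 23 mm when gripping the 26 mm knob. I put this down to soft pads, since the camera showed the knob centred between them.

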